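# Load the film cassettes into the crank-driven carrier

### The job

Turn the loader's crank clockwise, two full turns to its stop, so that the carrier runs fully out from under the black hood; then lay every film cassette from the bench in the carrier, one to a well, lying flat on the floor of the well. Then crank the loaded carrier back the other way until it is fully home under the hood, and leave the tank lid, the spool and the take-up reel where they are.

Things in the scene. Friction and masses are not known exactly. Their poses are not given: they have to be found in the camera images.
- crank (a joint): turn of the loader's crank in rad, growing clockwise seen from above, held between stops at 0 (carrier home under the hood) and 12.6 (carrier fully out): two full turns, 17.06 mm of carrier travel per rad. It may start up to 0.5 from the home stop. At 0 the knob lies on the -x side of the axis (axes of crank_axis). Stiff (about 4 N at the knob), stays where left
- carrier (a joint): travel of the carrier in m, driven by the crank: 0 home under the hood, 0.215 fully out
- knob: black plastic crank grip, upright cylinder 20 mm across and 30 mm tall, spins freely on its own axis, so it can be held firmly while it is carried round; origin at the centre of its foot, which stands on the flat steel crank arm 68 mm above the bench and 50 mm from the crank's axis. Hood, hub and arm all lie below the foot
- crank_axis (a point): point on the crank's vertical axis, at the height of the knob's foot (68 mm above the bench), in the middle of the hood of the loader. Its axes are the loader's: the carrier comes out towards its -y. The loader is fixed to the bench: a black hood 178 mm (x) by 200 mm (y), top 57 mm above the bench, open at its -y end, and a steel bed 165 mm wide and 8 mm high that runs on 215 mm from the open end
- carrier_mid (a point): centre of the aluminium carrier (138 x 180 mm), at the level of the well floors, 16 mm above the bench; axes as the loader's. The carrier has 6 open rectangular wells, 2 along x by 3 along y, each 60 mm (x) by 52 mm (y) inside; walls 6 mm thick stand 10 mm above the well floors. Fully out, its near edge stands 25 mm from the hood
- well0 (a point): centre of the floor of one well (60 x 52 mm) of the carrier; axes as the loader's
- well1 (a point): centre of the floor of one well (60 x 52 mm) of the carrier; axes as the loader's
- well2 (a point): centre of the floor of one well (60 x 52 mm) of the carrier; axes as the loader's
- well3 (a point): centre of the floor of one well (60 x 52 mm) of the carrier; axes as the loader's
- well4 (a point): centre of the floor of one well (60 x 52 mm) of the carrier; axes as the loader's
- well5 (a point): centre of the floor of one well (60 x 52 mm) of the carrier; axes as the loader's
- cassette0: 35 mm film cassette, tinplate with black ends, 30 g, lying on its side: barrel 25 mm across, 44 mm long along its y, 4 mm stubs (8 mm across) at both ends; origin at the barrel's centre, 12.5 mm above what it lies on. A flat 3 mm lip under it, 40 mm long, reaches 20 mm towards its +x and 8 mm towards -x, so it does not roll. All alike; 4 to 6 present
- cassette1: 35 mm film cassette, tinplate with black ends, 30 g, lying on its side: barrel 25 mm across, 44 mm long along its y, 4 mm stubs (8 mm across) at both ends; origin at the barrel's centre, 12.5 mm above what it lies on. A flat 3 mm lip under it, 40 mm long, reaches 20 mm towards its +x and 8 mm towards -x, so it does not roll. All alike; 4 to 6 present
- cassette2: 35 mm film cassette, tinplate with black ends, 30 g, lying on its side: barrel 25 mm across, 44 mm long along its y, 4 mm stubs (8 mm across) at both ends; origin at the barrel's centre, 12.5 mm above what it lies on. A flat 3 mm lip under it, 40 mm long, reaches 20 mm towards its +x and 8 mm towards -x, so it does not roll. All alike; 4 to 6 present
- cassette3: 35 mm film cassette, tinplate with black ends, 30 g, lying on its side: barrel 25 mm across, 44 mm long along its y, 4 mm stubs (8 mm across) at both ends; origin at the barrel's centre, 12.5 mm above what it lies on. A flat 3 mm lip under it, 40 mm long, reaches 20 mm towards its +x and 8 mm towards -x, so it does not roll. All alike; 4 to 6 present
- cassette4: 35 mm film cassette, tinplate with black ends, 30 g, lying on its side: barrel 25 mm across, 44 mm long along its y, 4 mm stubs (8 mm across) at both ends; origin at the barrel's centre, 12.5 mm above what it lies on. A flat 3 mm lip under it, 40 mm long, reaches 20 mm towards its +x and 8 mm towards -x, so it does not roll. All alike; 4 to 6 present
- cassette5: 35 mm film cassette, tinplate with black ends, 30 g, lying on its side: barrel 25 mm across, 44 mm long along its y, 4 mm stubs (8 mm across) at both ends; origin at the barrel's centre, 12.5 mm above what it lies on. A flat 3 mm lip under it, 40 mm long, reaches 20 mm towards its +x and 8 mm towards -x, so it does not roll. All alike; 4 to 6 present
- tank_lid: brass tank lid with a knob, 90 mm across, 30 mm high; origin under its centre; to be left alone
- spool: grey plastic spool standing up, 48 mm across, 54 mm high; origin under its centre; to be left alone
- takeup_reel: chrome take-up reel, two 84 mm discs, 36 mm high; origin under its centre; to be left alone
Things that resemble listed ones, but are neither listed nor needed, are in the scene too. Leave any yellow look-alike of the cassette5 alone.

How it is judged:
By the outcome, as a careful person would: the job done as asked, in the order asked, and still so for the second after the job is handed in, with the robot touching nothing.
Of cassette0, cassette1, cassette2, cassette3, cassette4, cassette5 only 4 to 6 are there at a start; the rules pass over those that are not, and their reading is None.
At some moment in a run one of cassette0, cassette1, cassette2, cassette3, cassette4, cassette5 may be knocked a few centimetres aside while the robot is not near it.
Once in a run the grip may slacken for a moment while it holds something.
It also fails if it takes over 192 s, if anything falls off the work surface, if the arm or the gripper's body presses on something with over 40 N, if the wrist force passes 120 N, or if a joint passes its speed limit or range.

### The arm

A 6-joint arm with a two-finger parallel gripper is mounted at the origin on the work surface. World frame = base frame: x ahead of the robot, y to its left, z up, the work surface at z = 0. Lengths are in mm, angles in rad, forces in N, time in s.
With the tool pointing down it reaches from about 300 to 775 mm from the base axis. Payload 14.6 kg.
Tool frame: the origin (TCP) lies midway between the tips of the shut fingers; the grasp point (between the pads) lies 19 mm behind it (manip.grasp_offset is the distance from the TCP to the grasp point, in mm); z points along the fingers, y is the line along which they close (so a half turn about z gives the same grasp; the last joint's range is limited). The gripper opens to 94 mm and grips with 3 to 60 N. Pads are 16 mm wide; open, the fingers measure 119 mm over their backs; the gripper's body (75 mm by 177 mm) begins 78 mm behind the grasp point.
Start: joints at [-0.067, 0.3, 1.521, -0, 1.321, -0.067], TCP at [549.99, -0.002, 205.446] pointing down, gripper open.
Joint ranges: [-3.03, 3.03], [-0.79, 2.21], [0.23, 2.52], [-1.04, 4.18], [0, 3.07], [-2.55, 2.55]. Speed limits (rad/s): [2.22, 2.22, 2.57, 3.14, 3.14, 3.14].

### API

Orientations are given as [roll, pitch, yaw] about the fixed x, y, z axes, in that order (R = Rz(yaw) Ry(pitch) Rx(roll)).
In Python, from cell import manip, viewer gives the robot as it stands. The module is installed in compiled form; this text tells all that it offers.
- The arm moves only by the tool move_arm, never from a script. Its argument "moves" is a list of rows, each a list of 4 numbers: the shift along the tool's x, y, z in m, then the turn about the tool's z in rad. A call has 1 to 12 rows; each row is the pose to reach, as a shift and turn from the pose commanded when the call began, along the tool's axes at that moment; what a row does not reach only later rows make up. A row lasts 1/10 s, in which the tool goes at most 50 mm and 8.59 degrees, less where a joint would pass 70% of its speed; a pose out of reach is approached as far as the arm can. A call with a gripper value outside its range is refused whole. "jaw" is the finger opening in m, from 0 to 0.094, set as the call begins (left out, the last holds). The fingers move at their own pace and stop on an object; "squeeze" is the grip in N (left out, the last holds). Time passes only in rows, so rows that repeat a pose let the fingers close. It gives the time, the measured TCP pose, the force, the opening and the grip force at its end, in the units of the state.
- manip.read_state(): the state, without advancing time (a new reading comes with each control period).
- viewer.camera(name): name is "scene" or "side" or "wrist"; returns a dict with "frame" (384x512x3 uint8, blue, green, red), "z_map" (384x512 float32, mm along the optical axis (not along the pixel's ray), 0 where there is no reading), "fx", "fy", "cx", "cy" (pixels), "D" ([k1, k2, p1, p2, k3] as OpenCV has them; the pictures are not rectified), "origin" and "orientation" of the camera in the world. Camera axes: x right, y down, z forward; pixel columns grow to the right and rows downward; lengths in mm; the calibration is good to about 2 mm. A picture is of the moment at which its call begins.
- manip.sign_off(): hands the job in; it is judged then, once.
The state is a dict: "clock": time; "joints": joint angles; "qd": joint speeds; "effort": joint torques, N m; "eef_pos": TCP position; "eef_rot": TCP orientation; "wrist_force": force on the tool from outside, world axes, zero at the start; "moment": the same for the moment, N m; "finger_gap": finger opening in mm; "finger_force": force on a finger pad.
Only numpy, scipy, OpenCV 4.12 (cv2) and the standard library are available. Lean on these libraries where they do the work, as an engineer would, in place of code of your own. Each camera call takes 0.05 s, during which the arm holds its last target. There are 200 camera calls.

## Working session

There is one attempt and no reset: what is moved stays moved. The work goes in short steps, Python scripts to look and compute and a tool call to move; the robot and the scene stay as the last step left them, time stands still between calls to the robot, and variables do not carry over. Pictures are saved under pics/ and viewed, at most 14 in all, crops included, and the job is handed in when it is done.

Besides the shell and the picture viewer there is one more tool, called after ">>>" as name([rows], argument=value, ...), one row to a line, values as JSON. move_arm: Moves the arm, as the interface text tells. Its arguments: {"type":"object","properties":{"moves":{"type":"array"},"jaw":{"type":"number"},"squeeze":{"type":"number"}},"required":["moves"]}

```bash
mkdir -p pics; cat > h.py <<'E'
import numpy as np,cv2
from cell import manip,viewer
from scipy.spatial.transform import Rotation as R
def cam(n,save=None):
    c=viewer.camera(n)
    if save: cv2.imwrite('pics/'+save,c['frame'])
    return c
def pose(c):
    o=np.array(c['orientation'],float)
    M=o if o.shape==(3,3) else R.from_euler('xyz',o).as_matrix()
    return np.array(c['origin'],float),M
def K(c): return np.array([[c['fx'],0,c['cx']],[0,c['fy'],c['cy']],[0,0,1.]])
def ray(c,uv):
    uv=np.array(uv,float).reshape(-1,1,2)
    n=cv2.undistortPoints(uv,K(c),np.array(c['D'],float)).reshape(-1,2)
    o,M=pose(c)
    return o,np.c_[n,np.ones(len(n))]@M.T
def plane(c,uv,z):
    o,d=ray(c,uv); return o+d*((z-o[2])/d[:,2])[:,None]
def depthpt(c,uv):
    uv=np.array(uv).reshape(-1,2); o,d=ray(c,uv)
    z=c['z_map'][uv[:,1].astype(int),uv[:,0].astype(int)]
    return o+d*z[:,None]
def cloud(c):
    v,u=np.mgrid[0:384,0:512]
    return depthpt(c,np.c_[u.ravel(),v.ravel()]).reshape(384,512,3)
def proj(c,P):
    o,M=pose(c)
    return cv2.projectPoints(((np.array(P,float).reshape(-1,3)-o)@M),np.zeros(3),np.zeros(3),K(c),np.array(c['D'],float))[0].reshape(-1,2)
E
python3 - <<'E'
from h import *
for n in ('scene','side','wrist'):
    c=cam(n,n+'0.png'); print(n,c['origin'],c['orientation'],c['fx'],c['D'],(c['z_map']>0).mean())
print(manip.read_state())
a=cv2.imread('pics/scene0.png');b=cv2.imread('pics/side0.png')
E
```

```text
scene [1301.23407545  206.63608089  931.48806872] [-2.42287906 -0.01064172  1.88106236] 376.73911837845037 [-0.0481127  0.         0.         0.         0.       ] 0.9960428873697916
side [ 180.5902956  -844.47228584  654.72849447] [-2.12979374 -0.02049604 -0.43107388] 357.71040997362934 [-0.05778084  0.          0.          0.          0.        ] 0.9959564208984375
wrist [550.41065133  73.32463451 383.83079751] [2.88241795e+00 7.72917981e-04 5.29873704e-04] 275.09650131488627 [-0.04521799  0.          0.          0.          0.        ] 0.9960378011067709
{'clock': 0.15, 'joints': array([-6.66071275e-02,  3.00328696e-01,  1.52141150e+00,  2.14765251e-05,
        1.32070198e+00, -6.65898654e-02]), 'qd': array([-3.10896270e-04, -1.84733621e-03, -3.59872693e-03, -4.81509333e-05,
        7.35038362e-04, -1.02183120e-03]), 'effort': array([-2.50185103e-04, -5.31960297e+01, -3.52822959e+01,  7.07691838e-02,
        2.35654798e-02, -3.66386917e-05]), 'eef_pos': array([5.49810287e+02, 1.14454148e-02, 2.05036188e+02]), 'eef_rot': array([-3.14074640e+00, -7.72852282e-05,  1.57077371e+00]), 'wrist_force': array([0.21471214, 0.15213531, 0.10139086]), 'moment': array([ 0.00322286, -0.00245323,  0.0315573 ]), 'finger_force': 0.0, 'finger_gap': 93.97875030109083}
```

View pics/scene0.png

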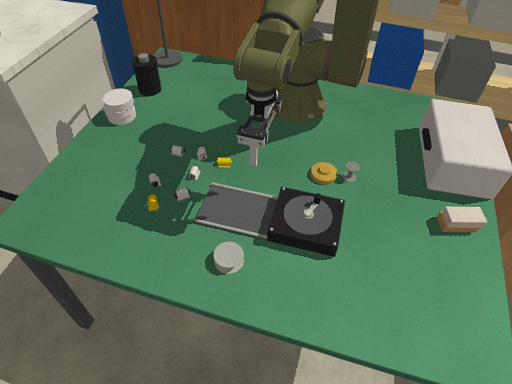

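View pics/side0.png

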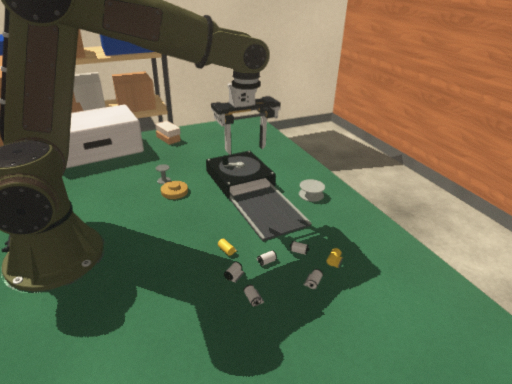

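View pics/wrist0.png

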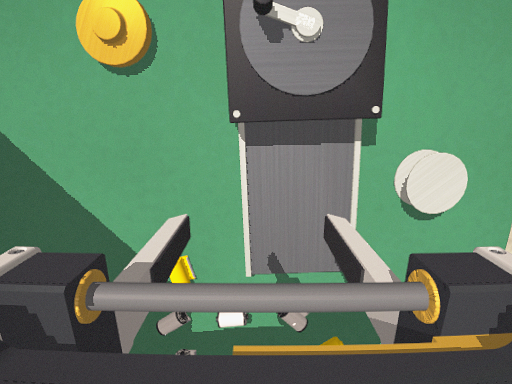

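Scene: loader hood (307,219) with its bed to the left, knob at about (318,200). There are five grey cassettes at (178,151), (202,153), (195,173), (154,180) and (182,194). Yellow look-alikes are at (224,162) and (153,203). Side shows the same five greys at (234,272), (267,258), (300,247), (314,279), (254,296). For the knob, the possible confusions are the hub cap, the lid knob (324,172) and the bottle (147,75).

```bash
cat >> h.py <<'E'
def blobs(c,zlo,zhi,box,minpix=15,grey=True):
    P=cloud(c);hsv=cv2.cvtColor(c['frame'],cv2.COLOR_BGR2HSV)
    m=(P[...,2]>zlo)&(P[...,2]<zhi)&(P[...,0]>box[0])&(P[...,0]<box[1])&(P[...,1]>box[2])&(P[...,1]<box[3])&(c['z_map']>0)
    n,l,st,ce=cv2.connectedComponentsWithStats(m.astype(np.uint8),connectivity=4)
    out=[]
    for i in range(1,n):
        if st[i,4]>=minpix:
            q=P[l==i]; out.append((ce[i],st[i,4],q,np.median(hsv[l==i],0)))
    return out
E
python3 - <<'E'
from h import *
for n in ('scene','side'):
    c=cam(n)
    print(n)
    for ce,k,q,h in blobs(c,6,130,(250,900,-500,600)):
        r=cv2.minAreaRect(q[:,:2].astype(np.float32))
        print(ce.round(),k,'mid',((q.max(0)+q.min(0))/2).round(),'zmax',np.percentile(q[:,2],98).round(1),'hsv',h,'rect',np.round(r[0]),np.round(r[1]),round(r[2],1))
    P=cloud(c);m=(P[...,2]>53)&(P[...,2]<62)&(abs(P[...,0]-560)<200)&(abs(P[...,1]-250)<200)
    q=P[m];r=cv2.minAreaRect(q[:,:2].astype(np.float32));print('hood',r,np.median(q[:,2]))
    m=(P[...,2]>72)&(P[...,2]<110)&(abs(P[...,0]-r[0][0])<100)&(abs(P[...,1]-r[0][1])<100)
    q=P[m];print('knob',len(q),q.min(0),q.max(0))
E
```

```text
scene
[177. 149.] 94 mid [ 423. -335.   17.] zmax 26.7 hsv [ 17.  26. 126.] rect [ 429. -335.] [29. 51.] 17.0
[202. 152.] 80 mid [ 410. -245.   18.] zmax 26.9 hsv [ 16.   27.  117.5] rect [ 413. -247.] [49. 24.] 34.3
[442. 173.] 970 mid [291. 559.  68.] zmax 128.3 hsv [ 16.  26. 126.] rect [306. 543.] [110.  54.] 49.2
[224. 161.] 95 mid [ 433. -156.   17.] zmax 26.1 hsv [ 26. 255. 197.] rect [ 430. -156.] [25. 49.] 10.4
[352. 168.] 152 mid [354. 271.  32.] zmax 56.5 hsv [ 33.  18. 131.] rect [354. 271.] [48. 44.] 7.2
[324. 172.] 448 mid [371. 184.  19.] zmax 30.7 hsv [ 22. 168. 183.] rect [371. 185.] [90. 89.] 15.8
[193. 171.] 98 mid [ 512. -237.   17.] zmax 27.9 hsv [ 17.   23.  183.5] rect [ 512. -238.] [50. 25.] 4.3
[153. 179.] 102 mid [ 584. -352.   17.] zmax 26.5 hsv [ 18.   27.  113.5] rect [ 586. -351.] [51. 25.] 37.7
[281. 217.] 6290 mid [604.  56.  54.] zmax 66.1 hsv [70. 10. 88.] rect [608.  56.] [182. 431.] 2.0
[181. 192.] 113 mid [ 612. -236.   17.] zmax 25.3 hsv [ 16.  27. 129.] rect [ 609. -235.] [23. 51.] 47.8
[153. 202.] 117 mid [ 674. -307.   16.] zmax 25.8 hsv [ 25.
[... 1317 characters left out ...]
 25.1 hsv [ 22. 181. 142.] rect [ 669. -307.] [50. 25.] 37.4
[267. 257.] 178 mid [ 508. -241.   16.] zmax 25.7 hsv [ 18.  38. 140.] rect [ 508. -240.] [49. 24.] 2.6
[233. 270.] 188 mid [ 411. -248.   16.] zmax 25.6 hsv [ 18.5  40.  118. ] rect [ 410. -249.] [50. 25.] 30.7
[315. 278.] 175 mid [ 582. -353.   16.] zmax 25.0 hsv [ 17.  40. 118.] rect [ 580. -353.] [50. 24.] 38.7
[252. 295.] 224 mid [ 423. -339.   17.] zmax 25.2 hsv [ 17.   39.  113.5] rect [ 423. -339.] [25. 50.] 0.6
hood ((527.2411499023438, 173.56930541992188), (218.52261352539062, 345.9467468261719), 86.63752746582031) 57.826169642386844
knob 48 [546.73312943 173.36150037  72.34564204] [564.07510102 194.44375832  99.68780086]
```

```bash
python3 - <<'E'
from h import *
for n in ('scene','side','wrist'):
    c=cam(n); P=cloud(c);ok=c['z_map']>0
    B=lambda zl,zh:ok&(P[...,2]>zl)&(P[...,2]<zh)&(P[...,0]>490)&(P[...,0]<720)&(P[...,1]>45)&(P[...,1]<290)
    m=cv2.morphologyEx(B(48,70).astype(np.uint8),cv2.MORPH_OPEN,np.ones((3,3)))
    l=cv2.connectedComponents(m)[1]; k=np.argmax(np.bincount(l[m>0])); q=P[(l==k)&(abs(P[...,2]-57)<4)]
    r=cv2.minAreaRect(q[:,:2].astype(np.float32)); print(n,'hood',np.round(r[0],1),np.round(r[1],1),round(r[2],2),np.median(q[:,2]))
    q=P[B(72,110)]; 
    if len(q):
        print(' knob',len(q),((q.min(0)+q.max(0))/2).round(1)); t=q[q[:,2]>94]; print('  top',len(t),t.mean(0) if len(t) else '', (t.min(0)+t.max(0))/2)
c=cam('scene'); f=c['frame']; cv2.imwrite('pics/crop1.png',cv2.resize(f[180:255,190:350],None,fx=5,fy=5,interpolation=cv2.INTER_CUBIC))
E
```

```text
scene hood [604. 171.] [181.8 200.6] 2.16 57.10460014502155
 knob 60 [556.1 186.8  85.9]
  top 25 [557.07210272 185.92053365  97.15043998] [557.53413905 186.24831857  97.09783169]
side hood [603.8 169.2] [179.6 203.2] 1.8 57.76408064559871
 knob 48 [556.  184.8  86. ]
  top 16 [555.91965997 185.61710666  97.14065741] [556.10842948 185.00950327  96.40807351]
wrist hood [604.5 133.8] [178.6 128.6] 1.68 58.21816470722459
 knob 241 [555.8 179.5  85.6]
  top 86 [555.83281091 177.90481458  96.66431206] [555.85372034 177.59151652  96.50395482]
```

View pics/crop1.png

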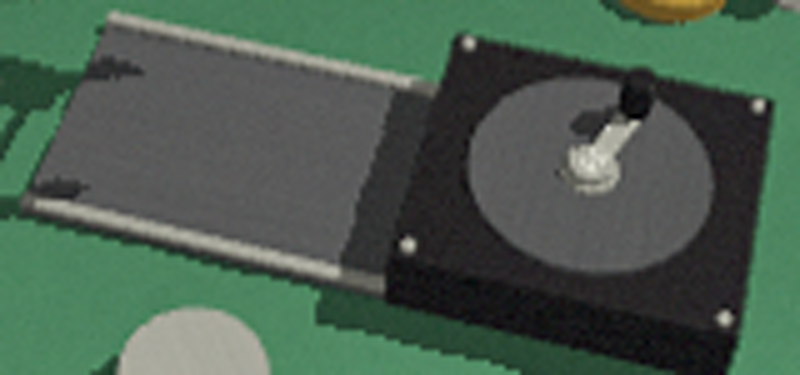

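Crop: the black upright knob is at (635,95) on the steel arm and the hub at (592,165). That puts the axis at (604,170) and the knob at (556.3,185.5), so r=50.1 (expected 50), loader yaw about 1.9°, and the crank starts at about 0.35 rad. The tool x axis is world y, tool y is world x and tool z is down.

>>> move_arm([
  [0.04,0.0065,0,0],
  [0.09,0.0065,0,0],
  [0.14,0.0065,0.02,0],
  [0.1855,0.0065,0.05,0],
  [0.1855,0.0065,0.085,0],
  [0.1855,0.0065,0.115,0],
  [0.1855,0.0065,0.133,0],
  [0.1855,0.0065,0.133,0],
  [0.1855,0.0065,0.133,0],
], jaw=0.05)

```text
clock: 1.35
eef_pos: [556.7, 185.5, 73.1]
eef_rot: [3.141, -0.0, 1.571]
wrist_force: [-0.2, 0.5, 0.6]
finger_gap: 49.9
finger_force: 0.0
```

>>> move_arm([
  [0,0,0,0],
  [0,0,0,0],
  [0,0,0,0],
  [0,0,0,0],
  [0,0,0,0],
], jaw=0.0, squeeze=30)

```text
clock: 1.85
eef_pos: [555.9, 185.6, 72.7]
eef_rot: [-3.14, -0.0, 1.571]
wrist_force: [-6.2, -0.5, 5.5]
finger_gap: 19.4
finger_force: 30.0
```

```bash
cat >> h.py <<'E'
def crankrows(a0,steps,ax=(604,170),r=50):
    p=lambda a:np.array(ax)+r*np.array([np.cos(np.radians(a)),np.sin(np.radians(a))])
    return [[round(float(v)/1000,4) for v in (p(a0+s)-p(a0))[::-1]]+[0,0] for s in steps]
E
python3 - <<'E'
from h import *
print(crankrows(162,[-20*i for i in range(1,13)]))
E
```

```text
[[0.0153, 0.0082, 0, 0], [0.027, 0.0211, 0, 0], [0.0335, 0.0372, 0, 0], [0.0341, 0.0545, 0, 0], [0.0287, 0.071, 0, 0], [0.018, 0.0847, 0, 0], [0.0033, 0.0939, 0, 0], [-0.0137, 0.0975, 0, 0], [-0.0309, 0.0951, 0, 0], [-0.0462, 0.087, 0, 0], [-0.0579, 0.074, 0, 0], [-0.0644, 0.0579, 0, 0]]
```

>>> move_arm([
  [0.0153,0.0082,0,0],
  [0.027,0.0211,0,0],
  [0.0335,0.0372,0,0],
  [0.0341,0.0545,0,0],
  [0.0287,0.071,0,0],
  [0.018,0.0847,0,0],
  [0.0033,0.0939,0,0],
  [-0.0137,0.0975,0,0],
  [-0.0309,0.0951,0,0],
  [-0.0462,0.087,0,0],
  [-0.0579,0.074,0,0],
  [-0.0644,0.0579,0,0],
])

```text
clock: 3.05
eef_pos: [614.1, 120.1, 72.4]
eef_rot: [3.142, 0.0, 1.57]
wrist_force: [1.1, 0.1, 0.2]
finger_gap: 0.4
finger_force: 0.0
```

```bash
python3 - <<'E'
from h import *
s=manip.read_state(); p=s['eef_pos']; print(p,s['wrist_force'],s['finger_gap'])
print(np.hypot(p[0]-604,p[1]-170),np.degrees(np.arctan2(p[1]-170,p[0]-604)))
print(crankrows(-78,[-20*i for i in range(1,13)]))
print(crankrows(-318,[-20*i for i in range(1,12)]+[-223]))
E
```

```text
[614.08507235 120.08372301  72.39738073] [1.11075074 0.14490845 0.15654042] 0.35785879801824827
50.92487989742707 -78.57773738201864
[[-0.0006, -0.0174, 0, 0], [0.0048, -0.0339, 0, 0], [0.0155, -0.0476, 0, 0], [0.0302, -0.0568, 0, 0], [0.0472, -0.0604, 0, 0], [0.0644, -0.0579, 0, 0], [0.0797, -0.0498, 0, 0], [0.0913, -0.0369, 0, 0], [0.0978, -0.0208, 0, 0], [0.0984, -0.0034, 0, 0], [0.0931, 0.0131, 0, 0], [0.0824, 0.0268, 0, 0]]
[[-0.0147, 0.0092, 0, 0], [-0.0317, 0.0128, 0, 0], [-0.0489, 0.0104, 0, 0], [-0.0642, 0.0022, 0, 0], [-0.0759, -0.0107, 0, 0], [-0.0824, -0.0268, 0, 0], [-0.083, -0.0441, 0, 0], [-0.0776, -0.0606, 0, 0], [-0.0669, -0.0743, 0, 0], [-0.0522, -0.0835, 0, 0], [-0.0352, -0.0871, 0, 0], [-0.0326, -0.0871, 0, 0]]
```

The knob slipped out of the grip. I'll locate it.

>>> move_arm([
  [0,0,-0.04,0],
  [0,0,-0.08,0],
  [0,0,-0.08,0],
], jaw=0.05)

```text
clock: 3.35
eef_pos: [616.5, 121.3, 158.5]
eef_rot: [3.133, -0.001, 1.571]
wrist_force: [0.2, 0.5, -0.0]
finger_gap: 21.2
finger_force: 0.0
```

```bash
cat >> h.py <<'E'
def knob(ns=('scene','side')):
    for n in ns:
        c=cam(n);P=cloud(c);m=(c['z_map']>0)&(P[...,2]>92)&(P[...,2]<106)&(np.hypot(P[...,0]-604,P[...,1]-170)<75)
        k,l,st,ce=cv2.connectedComponentsWithStats(m.astype(np.uint8))
        for i in range(1,k):
            if st[i,4]>6:
                q=P[l==i]; t=(q.min(0)+q.max(0))/2
                print(n,'knob',st[i,4],t.round(1),'r',np.hypot(*(t[:2]-[604,170])).round(1),'deg',np.degrees(np.arctan2(t[1]-170,t[0]-604)).round(1))
        m=(c['z_map']>0)&(P[...,2]>19)&(P[...,2]<32)&(abs(P[...,0]-600)<80)&(P[...,1]<75)&(P[...,1]>-160)
        if m.sum(): q=P[m]; print(n,'carrier wall min y',np.percentile(q[:,1],[1,50]).round(1),m.sum())
    print(manip.read_state()['eef_pos'].round(1))
E
python3 -c "
from h import *
knob(('scene','side','wrist'))"
```

```text
scene knob 36 [651.7 157.8  96. ] r 49.3 deg -14.4
scene carrier wall min y [20.8 32.8] 188
side knob 18 [651.8 154.2  96.2] r 50.3 deg -18.3
side carrier wall min y [17.5 26. ] 193
wrist knob 407 [651.2 156.8  95.8] r 49.0 deg -15.6
wrist carrier wall min y [21.  27.4] 578
[614.1 121.  151.8]
```

>>> move_arm([
  [0.02,0.02,0,0],
  [0.0355,0.0371,0,0],
  [0.0355,0.0371,0.03,0],
  [0.0355,0.0371,0.06,0],
  [0.0355,0.0371,0.08,0],
  [0.0355,0.0371,0.08,0],
  [0.0355,0.0371,0.08,0],
], jaw=0.05)

```text
clock: 4.2
eef_pos: [650.8, 156.5, 70.7]
eef_rot: [-3.139, 0.0, 1.571]
wrist_force: [-0.5, -0.0, 0.4]
finger_gap: 50.0
finger_force: 0.0
```

>>> move_arm([
  [0,0,0,0],
  [0,0,0,0],
  [0,0,0,0],
  [0,0,0,0],
  [0,0,0,0],
], jaw=0.0, squeeze=60)

```text
clock: 4.7
eef_pos: [651.3, 156.6, 72.5]
eef_rot: [-3.141, 0.0, 1.571]
wrist_force: [-1.5, -0.1, 1.0]
finger_gap: 18.5
finger_force: 60.0
```

```bash
python3 - <<'E'
from h import *
s=manip.read_state(); p=s['eef_pos']; print(p,s['wrist_force'],s['finger_gap'])
a=-16
for k in range(5): print(a,crankrows(a,[-12*i for i in range(1,13)])); a-=144
E
```

```text
[651.30214926 156.57172198  72.47065886] [-1.53766213 -0.08979261  1.01086486] 18.480230037871163
-16 [[-0.0097, -0.0039, 0, 0], [-0.0184, -0.0098, 0, 0], [-0.0256, -0.0173, 0, 0], [-0.0312, -0.0261, 0, 0], [-0.0347, -0.036, 0, 0], [-0.0362, -0.0463, 0, 0], [-0.0355, -0.0567, 0, 0], [-0.0326, -0.0668, 0, 0], [-0.0277, -0.076, 0, 0], [-0.021, -0.084, 0, 0], [-0.0127, -0.0905, 0, 0], [-0.0033, -0.095, 0, 0]]
-160 [[0.0101, -0.0025, 0, 0], [0.0206, -0.0029, 0, 0], [0.0309, -0.0011, 0, 0], [0.0406, 0.0028, 0, 0], [0.0492, 0.0087, 0, 0], [0.0565, 0.0162, 0, 0], [0.062, 0.0251, 0, 0], [0.0656, 0.0349, 0, 0], [0.0671, 0.0452, 0, 0], [0.0663, 0.0557, 0, 0], [0.0635, 0.0657, 0, 0], [0.0586, 0.0749, 0, 0]]
-304 [[-0.0067, 0.008, 0, 0], [-0.015, 0.0144, 0, 0], [-0.0244, 0.019, 0, 0], [-0.0345, 0.0216, 0, 0], [-0.0449, 0.0219, 0, 0], [-0.0552, 0.0201, 0, 0], [-0.0649, 0.0162, 0, 0], [-0.0736, 0.0103, 0, 0], [-0.0809, 0.0028, 0, 0], [-0.0864, -0.006, 0, 0], [-0.09, -0.0159, 0, 0], [-0.0914, -0.0262, 0, 0]]
-448 [[0.0007, -0.0104, 0, 0], [0.0036, -0.0205, 0, 0], [0.0085, -0.0297, 0, 0], [0.0152, -0.0377, 0, 0], [0.0235, -0.0441, 0, 0], [0.0329, -0.0487, 0, 0], [0.043, -0.0513, 0, 0], [0.0535, -0.0516, 0, 0], [0.0638, -0.0498, 0, 0], [0.0734, -0.0459, 0, 0], [0.0821, -0.04, 0, 0], [0.0894, -0.0325, 0, 0]]
-592 [[0.0055, 0.0089, 0, 0], [0.0091, 0.0187, 0, 0], [0.0106, 0.029, 0, 0], [0.0098, 0.0395, 0, 0], [0.007, 0.0495, 0, 0], [0.0021, 0.0587, 0, 0], [-0.0047, 0.0668, 0, 0], [-0.0129, 0.0732, 0, 0], [-0.0223, 0.0778, 0, 0], [-0.0324, 0.0803, 0, 0], [-0.0429, 0.0807, 0, 0], [-0.0532, 0.0788, 0, 0]]
```

>>> move_arm([
  [-0.0097,-0.0039,0,0],
  [-0.0184,-0.0098,0,0],
  [-0.0256,-0.0173,0,0],
  [-0.0312,-0.0261,0,0],
  [-0.0347,-0.036,0,0],
  [-0.0362,-0.0463,0,0],
  [-0.0355,-0.0567,0,0],
  [-0.0326,-0.0668,0,0],
  [-0.0277,-0.076,0,0],
  [-0.021,-0.084,0,0],
  [-0.0127,-0.0905,0,0],
  [-0.0033,-0.095,0,0],
])

```text
clock: 5.9
eef_pos: [556.1, 152.5, 72.5]
eef_rot: [-3.141, 0.001, 1.57]
wrist_force: [1.8, -4.2, -0.1]
finger_gap: 18.6
finger_force: 60.0
```

Still holding; next two arcs.

>>> move_arm([
  [0.0101,-0.0025,0,0],
  [0.0206,-0.0029,0,0],
  [0.0309,-0.0011,0,0],
  [0.0406,0.0028,0,0],
  [0.0492,0.0087,0,0],
  [0.0565,0.0162,0,0],
  [0.062,0.0251,0,0],
  [0.0656,0.0349,0,0],
  [0.0671,0.0452,0,0],
  [0.0663,0.0557,0,0],
  [0.0635,0.0657,0,0],
  [0.0586,0.0749,0,0],
])

```text
clock: 7.1
eef_pos: [631.0, 211.4, 72.3]
eef_rot: [-3.139, 0.001, 1.571]
wrist_force: [-9.3, -6.0, 3.0]
finger_gap: 19.0
finger_force: 60.0
```

>>> move_arm([
  [-0.0067,0.008,0,0],
  [-0.015,0.0144,0,0],
  [-0.0244,0.019,0,0],
  [-0.0345,0.0216,0,0],
  [-0.0449,0.0219,0,0],
  [-0.0552,0.0201,0,0],
  [-0.0649,0.0162,0,0],
  [-0.0736,0.0103,0,0],
  [-0.0809,0.0028,0,0],
  [-0.0864,-0.006,0,0],
  [-0.09,-0.0159,0,0],
  [-0.0914,-0.0262,0,0],
])

```text
clock: 8.3
eef_pos: [605.2, 119.7, 72.6]
eef_rot: [3.14, 0.0, 1.57]
wrist_force: [5.0, 2.7, -3.6]
finger_gap: 19.2
finger_force: 60.0
```

>>> move_arm([
  [0.0007,-0.0104,0,0],
  [0.0036,-0.0205,0,0],
  [0.0085,-0.0297,0,0],
  [0.0152,-0.0377,0,0],
  [0.0235,-0.0441,0,0],
  [0.0329,-0.0487,0,0],
  [0.043,-0.0513,0,0],
  [0.0482,-0.0516,0,0],
  [0.0513,-0.0516,0,0],
  [0.0513,-0.0516,0,0],
])

```text
clock: 9.3
eef_pos: [553.1, 170.3, 72.4]
eef_rot: [-3.14, 0.003, 1.571]
wrist_force: [-6.4, -12.8, 5.2]
finger_gap: 19.1
finger_force: 60.0
```

>>> move_arm([
  [0,0,0,0],
  [0,0,0,0],
  [0,0,0,0],
  [0,0,-0.04,0],
  [0,0,-0.08,0],
  [0,0,-0.12,0],
  [0,0,-0.12,0],
], jaw=0.05)

```text
clock: 10.0
eef_pos: [555.4, 172.5, 198.1]
eef_rot: [3.133, -0.002, 1.571]
wrist_force: [-0.5, -0.5, -0.0]
finger_gap: 49.6
finger_force: 0.0
```

```bash
python3 - <<'E'
from h import *
knob()
c=cam('scene','s1.png');P=cloud(c)
for n in ('scene','side'):
  c=cam(n);P=cloud(c)
  m=(c['z_map']>0)&(P[...,2]>13)&(P[...,2]<40)&(abs(P[...,0]-608)<85)&(P[...,1]<45)&(P[...,1]>-180)
  q=P[m].astype(np.float32);print(cv2.minAreaRect(q[:,:2].copy()),np.percentile(q[:,2],[5,30,50,70,95]).round(1))
f=cam('scene')['frame'];g=cam('side')['frame']
cv2.imwrite('pics/crop2.png',np.hstack([cv2.resize(f[130:260,130:330],(400,260)),cv2.resize(g[150:310,190:350],(260,260))]))
E
```

```text
scene knob 30 [554.  170.7  96.9] r 50.0 deg 179.2
scene carrier wall min y [-134.3  -35.5] 705
side knob 20 [552.4 169.9  96.6] r 51.6 deg -179.8
side carrier wall min y [-136.6  -58.4] 707
[553.7 172.  192.8]
((613.0817260742188, -56.201560974121094), (163.86756896972656, 203.4070281982422), 1.6461149454116821) [13.6 15.4 16.9 21.1 26.1]
((603.5367431640625, -51.23059844970703), (159.84915161132812, 198.27288818359375), 5.860684394836426) [14.1 15.8 17.3 22.2 26.4]
```

View pics/crop2.png

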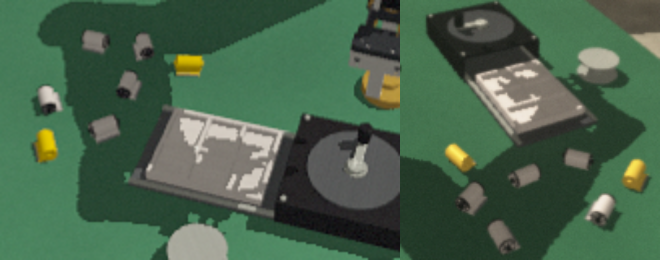

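Crop: the carrier is fully out with all six wells showing, the knob is at the -x side, the five grey cassettes are on the bench, and both yellow ones are untouched. The wall's far edge at y≈-135.5 matches the expected -135. Next is a wrist view over the cassettes.

>>> move_arm([
  [-0.05,-0.005,0,0],
  [-0.1,-0.01,0,0],
  [-0.15,-0.015,0,0],
  [-0.2,-0.02,0,0],
  [-0.25,-0.025,0,0],
  [-0.3,-0.03,0,0],
  [-0.35,-0.035,0,0],
  [-0.4,-0.04,0,0],
  [-0.45,-0.045,0,0],
  [-0.5,-0.05,0,0],
  [-0.55,-0.055,0,0],
  [-0.6,-0.055,0,0],
])

```text
clock: 11.55
eef_pos: [497.7, -427.5, 191.8]
eef_rot: [-3.141, -0.001, 1.57]
wrist_force: [1.6, 0.6, 0.4]
finger_gap: 49.7
finger_force: 0.0
```

>>> move_arm([
  [-0.02,0,0,0],
  [-0.02,0,0,0],
  [-0.02,0,0,0],
  [-0.02,0,0,0],
  [-0.02,0,0,0],
])

```text
clock: 12.05
eef_pos: [499.0, -444.4, 192.7]
eef_rot: [3.141, 0.0, 1.572]
wrist_force: [-0.2, 0.2, -0.4]
finger_gap: 50.1
finger_force: 0.0
```

```bash
cat >> h.py <<'E'
def cass(n,box=(340,720,-420,-130),zl=6):
    c=cam(n); out=[]
    for ce,k,q,h in blobs(c,zl,40,box):
        if h[1]>120: continue
        b=q[(q[:,2]>9)]
        r=cv2.minAreaRect(b[:,:2].astype(np.float32)); (x,y),(w,l),a=r
        ang=a+90 if l>w else a      # direction of long axis
        out.append((x,y,((ang+90)%180)-90,max(w,l),min(w,l),np.percentile(q[:,2],97),k,ce))
    return c,out
def show(n,**k):
    c,o=cass(n,**k)
    for x,y,a,l,w,z,k,ce in o: print(n,'xy %.1f %.1f axis %.1f len %.0f w %.0f z %.1f n %d px %s'%(x,y,a,l,w,z,k,ce.round()))
    return c
E
python3 - <<'E'
from h import *
print(manip.read_state()['eef_pos'])
c=show('wrist'); cv2.imwrite('pics/w1.png',c['frame']); show('side'); show('scene')
E
```

```text
[ 499.04811625 -444.36992629  192.74798951]
wrist xy 410.9 -249.2 axis 37.4 len 49 w 25 z 25.3 n 823 px [180.  12.]
wrist xy 509.2 -246.4 axis 0.1 len 51 w 15 z 24.6 n 561 px [265.   6.]
wrist xy 610.6 -242.6 axis -43.9 len 40 w 23 z 25.1 n 539 px [353.   9.]
wrist xy 424.2 -337.0 axis -89.3 len 52 w 25 z 25.6 n 825 px [195.  88.]
wrist xy 583.8 -351.8 axis 37.6 len 51 w 26 z 25.7 n 801 px [325. 101.]
side xy 567.1 -144.0 axis 4.9 len 73 w 33 z 26.3 n 260 px [270. 231.]
side xy 593.6 -228.4 axis 52.2 len 21 w 19 z 25.8 n 57 px [294. 245.]
side xy 508.1 -241.2 axis 1.0 len 49 w 25 z 25.4 n 177 px [267. 257.]
side xy 410.1 -249.3 axis 32.0 len 49 w 25 z 25.5 n 189 px [233. 270.]
side xy 581.7 -352.9 axis 36.6 len 49 w 23 z 24.8 n 174 px [315. 278.]
side xy 422.8 -338.7 axis -88.9 len 49 w 25 z 24.9 n 224 px [252. 295.]
scene xy 425.8 -335.1 axis -84.6 len 49 w 28 z 26.5 n 95 px [177. 149.]
scene xy 412.7 -246.6 axis 34.6 len 53 w 24 z 27.0 n 82 px [202. 152.]
scene xy 512.7 -236.9 axis 6.7 len 47 w 25 z 26.4 n 97 px [193. 171.]
scene xy 585.0 -351.3 axis 37.8 len 52 w 25 z 26.8 n 103 px [153. 179.]
scene xy 587.2 -142.5 axis 4.6 len 111 w 30 z 27.5 n 153 px [211. 193.]
scene xy 609.9 -236.0 axis -38.6 len 50 w 27 z 25.9 n 113 px [181. 192.]
scene xy 665.3 -142.8 axis -1.0 len 68 w 26 z 25.3 n 102 px [200. 214.]
```

View pics/w1.png

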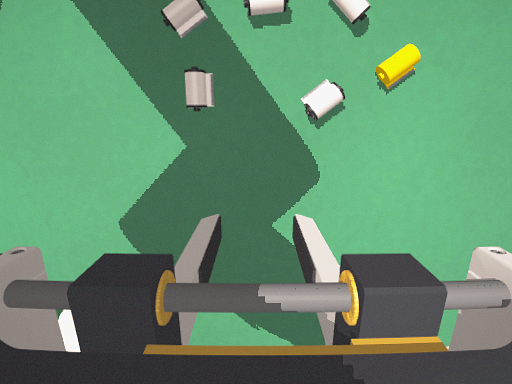

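Wrist view: grey cassettes at (195,88), (325,101), (183,13), (265,6) and (352,9), with the yellow one at (398,65) left alone. Tops at about 25 mm, as expected. I'll pick A at (424,-337) first; no turn is needed.

>>> move_arm([
  [0.04,-0.025,0.02,0],
  [0.075,-0.05,0.05,0],
  [0.1074,-0.075,0.085,0],
  [0.1074,-0.075,0.12,0],
  [0.1074,-0.075,0.15,0],
  [0.1074,-0.075,0.17,0],
  [0.1074,-0.075,0.1847,0],
  [0.1074,-0.075,0.1847,0],
  [0.1074,-0.075,0.1847,0],
], jaw=0.05)

```text
clock: 13.1
eef_pos: [424.0, -338.3, 8.5]
eef_rot: [3.141, 0.0, 1.571]
wrist_force: [-0.3, 0.0, 0.7]
finger_gap: 50.1
finger_force: 0.0
```

>>> move_arm([
  [0,0,0,0],
  [0,0,0,0],
  [0,0,0,0],
  [0,0,0,0],
], jaw=0.0, squeeze=20)

```text
clock: 13.5
eef_pos: [423.8, -338.2, 8.2]
eef_rot: [3.141, 0.001, 1.571]
wrist_force: [-1.1, 0.2, 2.9]
finger_gap: 24.4
finger_force: 20.0
```

```bash
cat >> h.py <<'E'
MID=np.array([611.1,-44.9]);YAW=1.9
def well(ix,iy):
    a=np.radians(YAW); v=np.array([33*ix,58*iy]); return MID+np.array([[np.cos(a),-np.sin(a)],[np.sin(a),np.cos(a)]])@v
def go(x,y,z,yaw):
    s=manip.read_state(); p=s['eef_pos']; cy=np.degrees(s['eef_rot'][2])
    M=R.from_euler('z',cy,degrees=True).as_matrix()@R.from_euler('x',180,degrees=True).as_matrix()
    d=M.T@(np.array([x,y,z])-p); t=cy-yaw
    print('tool shift',(d/1000).round(4),'turn',round(np.radians(t),3),'from',p.round(1),round(cy,1),'gap',round(s['finger_gap'],1))
E
python3 - <<'E'
from h import *
for iy in (1,0,-1):
    for ix in (-1,1): print(ix,iy,well(ix,iy).round(1))
go(*well(-1,-1),60,1.9)
E
```

```text
-1 1 [576.2  12. ]
1 1 [642.2  14.2]
-1 0 [578.1 -46. ]
1 0 [644.1 -43.8]
-1 -1 [ 580. -104.]
1 -1 [ 646.  -101.8]
tool shift [ 0.2343  0.1563 -0.0518] turn 1.538 from [ 423.8 -338.2    8.2] 90.0 gap 24.4
```

>>> move_arm([
  [0,0,-0.035,0],
  [0.01,0.005,-0.062,0.14],
  [0.03,0.02,-0.062,0.28],
  [0.055,0.035,-0.062,0.42],
  [0.08,0.05,-0.062,0.56],
  [0.105,0.068,-0.062,0.7],
  [0.13,0.085,-0.062,0.84],
  [0.155,0.103,-0.062,0.98],
  [0.18,0.12,-0.062,1.12],
  [0.205,0.138,-0.062,1.26],
  [0.22,0.148,-0.062,1.4],
  [0.234,0.155,-0.062,1.538],
])

```text
clock: 14.7
eef_pos: [579.2, -102.9, 69.7]
eef_rot: [-3.142, 0.0, 0.028]
wrist_force: [0.2, 0.5, 0.5]
finger_gap: 24.3
finger_force: 20.0
```

>>> move_arm([
  [0,0,0,0],
  [0,0,0,0],
  [0,0,0,0],
])

```text
clock: 15.0
eef_pos: [578.2, -104.9, 69.8]
eef_rot: [3.142, 0.0, 0.036]
wrist_force: [-0.8, -0.3, -0.9]
finger_gap: 24.6
finger_force: 20.0
```

```bash
python3 - <<'E'
from h import *
c=cam('wrist','w2.png'); P=cloud(c)
# carrier walls from wrist
m=(c['z_map']>0)&(P[...,2]>22)&(P[...,2]<30)&(abs(P[...,0]-611)<75)&(abs(P[...,1]+45)<100)
q=P[m].astype(np.float32); print(cv2.minAreaRect(q[:,:2].copy()),np.median(q[:,2]))
for ix in(-1,1):
  for iy in(-1,0,1):
    w=well(ix,iy); k=(c['z_map']>0)&(abs(P[...,0]-w[0])<15)&(abs(P[...,1]-w[1])<15); 
    if k.sum()>20: print(ix,iy,np.median(P[k][:,2]))
go(578.8,-104,27,1.9)
E
```

```text
((611.00439453125, -44.69935607910156), (138.50648498535156, 181.19284057617188), 1.9413962364196777) 24.919985
-1 -1 86.32956305034222
-1 0 172.46444890054755
-1 1 15.63621376907031
1 -1 15.591619958531055
1 0 15.586160197187994
1 1 15.592680959739994
tool shift [ 0.0006 -0.0009  0.0428] turn 0.001 from [ 578.3 -104.9   69.8] 2.0 gap 24.3
```

View pics/w2.png

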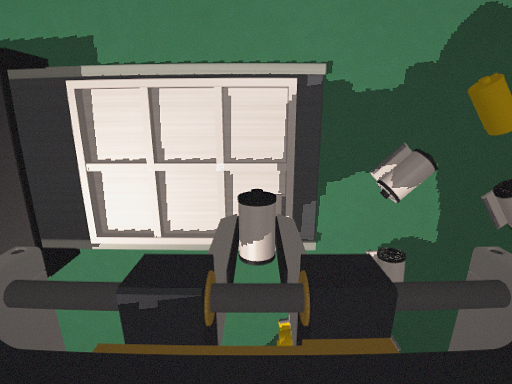

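Wrist view: the carrier rectangle is centred at (611.0,-44.7), 138x181 mm at 1.94°, with well floors at 15.6 mm, as expected. The cassette is held square at (257,225) over its well. Lowering and releasing.

>>> move_arm([
  [0.0006,-0.0009,0.02,0],
  [0.0006,-0.0009,0.035,0],
  [0.0006,-0.0009,0.0428,0],
  [0.0006,-0.0009,0.0428,0],
])

```text
clock: 15.45
eef_pos: [578.4, -103.3, 25.7]
eef_rot: [-3.141, 0.002, 0.033]
wrist_force: [-0.5, -0.8, -0.3]
finger_gap: 24.3
finger_force: 20.0
```

>>> move_arm([
  [0,0,0,0],
  [0,0,0,0],
  [0,0,0,0],
  [0,0,-0.03,0],
  [0,0,-0.065,0],
  [0,0,-0.09,0],
  [0,0,-0.09,0],
], jaw=0.04)

```text
clock: 16.15
eef_pos: [580.8, -103.5, 121.1]
eef_rot: [3.14, -0.006, 0.033]
wrist_force: [0.2, 0.3, 0.2]
finger_gap: 40.4
finger_force: 0.0
```

```bash
cat >> h.py <<'E'
def wells():
    for n in ('scene','side','wrist'):
        c=cam(n);P=cloud(c)
        a=np.radians(YAW);M=np.array([[np.cos(a),-np.sin(a)],[np.sin(a),np.cos(a)]])
        m=(c['z_map']>0)&(P[...,2]>29)&(P[...,2]<48)
        for ix in(-1,1):
            for iy in(-1,0,1):
                L=(P[...,:2]-well(ix,iy))@M
                k=m&(abs(L[...,0])<34)&(abs(L[...,1])<29)
                if k.sum()>10: q=L[k]; print(n,(ix,iy),'n',k.sum(),'x',q[:,0].min().round(1),q[:,0].max().round(1),'y',q[:,1].min().round(1),q[:,1].max().round(1),'ztop',np.percentile(P[k][:,2],95).round(1))
E
python3 - <<'E'
from h import *
wells(); show('side'); show('scene')
go(583.6,-352,60,37.5)
E
```

```text
scene (-1, -1) n 97 x -22.2 26.6 y -12.3 13.5 ztop 41.2
side (-1, -1) n 110 x -25.8 22.8 y -13.6 11.4 ztop 41.4
wrist (-1, -1) n 1144 x -21.2 27.5 y -12.9 12.1 ztop 41.1
side xy 614.9 -146.2 axis 1.2 len 166 w 32 z 26.4 n 554 px [283. 226.]
side xy 605.7 -239.8 axis -40.9 len 52 w 24 z 25.7 n 160 px [299. 247.]
side xy 507.9 -240.8 axis 5.1 len 49 w 23 z 25.9 n 178 px [267. 257.]
side xy 410.3 -248.6 axis 32.6 len 50 w 25 z 25.7 n 191 px [233. 270.]
side xy 582.5 -352.0 axis 36.4 len 51 w 23 z 24.8 n 177 px [315. 278.]
scene xy 424.4 -246.0 axis 68.0 len 44 w 19 z 24.1 n 44 px [202. 154.]
scene xy 510.7 -237.1 axis 3.8 len 49 w 24 z 26.2 n 98 px [193. 171.]
scene xy 585.4 -351.0 axis 37.7 len 52 w 25 z 26.3 n 104 px [153. 179.]
scene xy 594.7 -143.3 axis 3.1 len 127 w 30 z 26.7 n 172 px [209. 196.]
scene xy 610.2 -234.3 axis -46.0 len 52 w 22 z 25.8 n 114 px [181. 192.]
scene xy 679.0 -142.8 axis -1.5 len 40 w 25 z 24.7 n 76 px [200. 217.]
tool shift [-0.0032  0.249   0.0557] turn -0.622 from [ 578.6 -103.   115.7] 1.9 gap 40.0
```

Well (-1,-1) holds a cassette flat, top at 41.2 mm (16+25). Next is B at (583.8,-351.8), axis 37.5°.

>>> move_arm([
  [0,0.03,0.01,-0.09],
  [-0.001,0.07,0.02,-0.2],
  [-0.001,0.115,0.03,-0.32],
  [-0.002,0.16,0.04,-0.44],
  [-0.003,0.205,0.05,-0.56],
  [-0.003,0.24,0.0557,-0.622],
  [-0.003,0.249,0.0557,-0.622],
  [-0.003,0.249,0.0557,-0.622],
], jaw=0.05)

```text
clock: 17.2
eef_pos: [583.7, -352.7, 60.0]
eef_rot: [-3.14, 0.001, 0.652]
wrist_force: [0.5, 1.2, -0.9]
finger_gap: 50.3
finger_force: 0.0
```

```bash
python3 - <<'E'
from h import *
show('side');show('scene')
go(583.8,-351.8,8,37.5)
E
```

```text
side xy 660.4 -132.7 axis -11.4 len 25 w 8 z 19.7 n 32 px [297. 221.]
side xy 583.2 -146.5 axis 0.6 len 103 w 33 z 26.3 n 324 px [274. 229.]
side xy 599.8 -235.6 axis -39.7 len 38 w 20 z 25.6 n 117 px [297. 246.]
side xy 508.2 -240.7 axis 4.2 len 49 w 23 z 25.5 n 177 px [267. 257.]
side xy 409.7 -248.5 axis 35.3 len 50 w 25 z 25.4 n 190 px [233. 270.]
side xy 581.0 -352.9 axis 37.1 len 52 w 23 z 24.9 n 174 px [315. 278.]
scene xy 412.0 -246.9 axis 33.4 len 53 w 24 z 25.8 n 80 px [202. 152.]
scene xy 510.0 -238.0 axis 6.3 len 52 w 25 z 26.1 n 96 px [193. 171.]
scene xy 585.8 -350.7 axis 37.7 len 52 w 25 z 26.1 n 102 px [153. 179.]
scene xy 614.3 -143.1 axis 1.5 len 166 w 29 z 26.0 n 248 px [207. 202.]
scene xy 610.4 -234.5 axis -45.3 len 52 w 22 z 25.8 n 113 px [181. 192.]
tool shift [-0.0011  0.0003  0.053 ] turn 0.0 from [ 584.5 -350.8   61. ] 37.5 gap 50.0
```

>>> move_arm([
  [-0.001,0,0.025,0],
  [-0.001,0,0.045,0],
  [-0.001,0,0.0525,0],
  [-0.001,0,0.0525,0],
  [-0.001,0,0.0525,0],
])

```text
clock: 17.8
eef_pos: [584.2, -352.4, 10.0]
eef_rot: [3.14, -0.0, 0.655]
wrist_force: [-0.2, 0.7, 0.8]
finger_gap: 50.0
finger_force: 0.0
```

>>> move_arm([
  [0,0,0,0],
  [0,0,0,0],
  [0,0,0,0],
  [0,0,0,0],
], jaw=0.0, squeeze=20)

```text
clock: 18.2
eef_pos: [583.7, -352.8, 9.1]
eef_rot: [3.141, -0.0, 0.655]
wrist_force: [-1.3, 1.4, 2.5]
finger_gap: 24.6
finger_force: 20.0
```

```bash
python3 - <<'E'
from h import *
go(*well(1,-1),70,1.9)
E
```

```text
tool shift [ 0.2023 -0.1612 -0.0609] turn 0.622 from [ 583.7 -352.8    9.1] 37.5 gap 24.6
```

>>> move_arm([
  [0,0,-0.03,0],
  [0.01,-0.01,-0.061,0.05],
  [0.04,-0.03,-0.061,0.15],
  [0.07,-0.055,-0.061,0.28],
  [0.1,-0.08,-0.061,0.4],
  [0.135,-0.107,-0.061,0.52],
  [0.17,-0.135,-0.061,0.622],
  [0.195,-0.155,-0.061,0.622],
  [0.202,-0.161,-0.061,0.622],
  [0.202,-0.161,-0.061,0.622],
  [0.202,-0.161,-0.061,0.622],
])

```text
clock: 19.3
eef_pos: [645.5, -103.2, 69.7]
eef_rot: [3.141, 0.0, 0.032]
wrist_force: [-0.6, -0.8, 1.1]
finger_gap: 24.1
finger_force: 20.0
```

```bash
python3 - <<'E'
from h import *
w=well(1,-1)
go(*w,27,1.9)
c=cam('wrist');P=cloud(c);L=P[...,:2]-w
k=(c['z_map']>0)&(P[...,2]>70)&(P[...,2]<92)&(abs(L[...,0])<34)&(abs(L[...,1])<11)
q=L[k];print(q.min(0),q.max(0),k.sum())
E
```

```text
tool shift [ 0.0006 -0.0014  0.0427] turn -0.001 from [ 645.5 -103.2   69.7] 1.8 gap 24.1
[-21.87627555 -10.98427935] [27.3688056  10.89894153] 2300
```

>>> move_arm([
  [-0.001,-0.0012,0.02,0],
  [-0.001,-0.0012,0.035,0],
  [-0.001,-0.0012,0.0425,0],
  [-0.001,-0.0012,0.0425,0],
  [-0.001,-0.0012,0.0425,0],
])

```text
clock: 19.85
eef_pos: [644.9, -101.2, 27.6]
eef_rot: [3.142, -0.0, 0.032]
wrist_force: [-0.3, -0.3, -0.3]
finger_gap: 23.8
finger_force: 20.0
```

>>> move_arm([
  [0,0,0,0],
  [0,0,0,0],
  [0,0,0,0],
  [0,0,-0.03,0],
  [0,0,-0.065,0],
  [0,0,-0.09,0],
  [0,0,-0.09,0],
], jaw=0.04)

```text
clock: 20.55
eef_pos: [646.3, -101.1, 121.6]
eef_rot: [3.14, -0.006, 0.033]
wrist_force: [-0.1, 0.6, 0.2]
finger_gap: 40.4
finger_force: 0.0
```

```bash
python3 - <<'E'
from h import *
wells(); show('side'); show('scene')
go(607.7,-237.5,60,-43)
E
```

```text
scene (-1, -1) n 73 x -21.8 28.3 y -11.3 14.4 ztop 41.0
scene (1, -1) n 105 x -23.0 24.4 y -11.0 13.8 ztop 41.5
side (-1, -1) n 108 x -32.6 23.7 y -13.4 14.9 ztop 41.6
side (1, -1) n 99 x -24.8 22.9 y -13.8 10.3 ztop 41.7
wrist (-1, -1) n 1001 x -21.9 27.3 y -12.4 12.2 ztop 41.1
wrist (1, -1) n 1148 x -25.7 26.7 y -12.7 12.4 ztop 41.2
side xy 614.5 -146.0 axis 1.0 len 166 w 34 z 26.1 n 563 px [283. 227.]
side xy 605.0 -241.0 axis -37.7 len 52 w 25 z 25.4 n 160 px [299. 247.]
side xy 508.2 -240.8 axis 5.6 len 49 w 25 z 25.8 n 178 px [267. 257.]
side xy 410.3 -249.9 axis 30.1 len 49 w 27 z 25.7 n 188 px [233. 270.]
scene xy 515.4 -237.0 axis 5.3 len 42 w 24 z 25.9 n 69 px [192. 173.]
scene xy 615.0 -143.1 axis 2.2 len 165 w 30 z 26.7 n 243 px [207. 201.]
scene xy 610.3 -235.0 axis -45.9 len 52 w 24 z 26.5 n 113 px [181. 192.]
tool shift [-0.0409  0.1355  0.0558] turn 0.783 from [ 644.1 -100.7  115.8] 1.9 gap 40.4
```

>>> move_arm([
  [-0.002,0.01,0.01,0.13],
  [-0.01,0.03,0.02,0.27],
  [-0.02,0.06,0.03,0.41],
  [-0.03,0.09,0.04,0.55],
  [-0.038,0.12,0.05,0.69],
  [-0.041,0.1355,0.0558,0.766],
  [-0.041,0.1355,0.0558,0.766],
  [-0.041,0.1355,0.0558,0.766],
], jaw=0.05)

```text
clock: 21.6
eef_pos: [608.0, -237.1, 60.9]
eef_rot: [3.141, 0.001, -0.731]
wrist_force: [0.4, 0.0, -0.2]
finger_gap: 50.2
finger_force: 0.0
```

```bash
python3 - <<'E'
from h import *
show('side');show('scene');show('wrist')
go(607.7,-237.7,8,-42)
E
```

```text
side xy 594.6 -144.0 axis 3.0 len 127 w 33 z 26.4 n 432 px [277. 228.]
side xy 605.8 -239.3 axis -42.9 len 53 w 22 z 25.4 n 160 px [299. 247.]
side xy 508.2 -241.6 axis 2.1 len 50 w 23 z 25.2 n 178 px [267. 257.]
side xy 409.6 -249.2 axis 33.9 len 49 w 24 z 25.5 n 190 px [233. 270.]
scene xy 412.1 -246.9 axis 35.1 len 48 w 24 z 26.1 n 81 px [202. 152.]
scene xy 531.7 -232.3 axis -63.9 len 21 w 8 z 19.6 n 20 px [193. 176.]
scene xy 614.8 -143.5 axis 1.7 len 168 w 30 z 26.6 n 255 px [206. 202.]
scene xy 609.4 -234.3 axis -39.2 len 51 w 22 z 25.9 n 110 px [181. 192.]
wrist xy 609.2 -238.9 axis -43.6 len 48 w 25 z 25.2 n 1589 px [258. 206.]
wrist xy 661.6 -144.0 axis -0.2 len 70 w 28 z 25.6 n 2830 px [140. 229.]
wrist xy 574.9 -157.3 axis 0.0 len 0 w 0 z 8.5 n 131 px [216. 278.]
wrist xy 550.1 -142.0 axis 0.5 len 37 w 24 z 26.3 n 401 px [222. 318.]
tool shift [0.0001 0.0015 0.0537] turn 0.003 from [ 608.6 -236.5   61.7] -41.9 gap 50.1
```

>>> move_arm([
  [0,0.001,0.025,0.018],
  [0,0.001,0.045,0.018],
  [0,0.001,0.0537,0.018],
  [0,0.001,0.0537,0.018],
  [0,0.001,0.0537,0.018],
])

```text
clock: 22.25
eef_pos: [608.0, -238.2, 8.7]
eef_rot: [-3.141, -0.001, -0.75]
wrist_force: [-0.1, 0.2, -0.2]
finger_gap: 49.7
finger_force: 0.0
```

>>> move_arm([
  [0,0,0,0],
  [0,0,0,0],
  [0,0,0,0],
  [0,0,0,0],
], jaw=0.0, squeeze=20)

```text
clock: 22.65
eef_pos: [607.6, -238.5, 8.2]
eef_rot: [-3.141, -0.001, -0.751]
wrist_force: [-0.6, 1.8, 2.5]
finger_gap: 24.1
finger_force: 20.0
```

```bash
python3 - <<'E'
from h import *
go(*well(1,0),75,1.9)
E
```

```text
tool shift [-0.1062 -0.1671 -0.0668] turn -0.784 from [ 607.6 -238.5    8.2] -43.0 gap 24.1
```

>>> move_arm([
  [0,0,-0.03,0],
  [0,-0.005,-0.067,-0.06],
  [-0.01,-0.02,-0.067,-0.2],
  [-0.03,-0.045,-0.067,-0.34],
  [-0.05,-0.075,-0.067,-0.48],
  [-0.07,-0.11,-0.067,-0.62],
  [-0.09,-0.14,-0.067,-0.75],
  [-0.106,-0.165,-0.067,-0.784],
  [-0.106,-0.167,-0.067,-0.784],
  [-0.106,-0.167,-0.067,-0.784],
  [-0.106,-0.167,-0.067,-0.784],
])

```text
clock: 23.75
eef_pos: [643.9, -45.0, 74.7]
eef_rot: [3.141, 0.0, 0.031]
wrist_force: [0.2, -0.5, -0.3]
finger_gap: 24.4
finger_force: 20.0
```

```bash
python3 - <<'E'
from h import *
w=well(1,0)
go(w[0]-.7,w[1],27,1.9)
c=cam('wrist');P=cloud(c);L=P[...,:2]-w
k=(c['z_map']>0)&(P[...,2]>74)&(P[...,2]<97)&(abs(L[...,0])<34)&(abs(L[...,1])<11)
q=L[k];print(q.min(0),q.max(0),k.sum())
E
```

```text
tool shift [-0.0004 -0.0012  0.0477] turn -0.002 from [643.9 -45.   74.7] 1.8 gap 24.4
[-24.07792187 -10.99334654] [25.00403878 10.96324063] 2333
```

>>> move_arm([
  [0.0005,-0.0012,0.02,0],
  [0.0005,-0.0012,0.038,0],
  [0.0005,-0.0012,0.0475,0],
  [0.0005,-0.0012,0.0475,0],
  [0.0005,-0.0012,0.0475,0],
])

```text
clock: 24.3
eef_pos: [644.7, -43.2, 27.9]
eef_rot: [3.141, -0.001, 0.032]
wrist_force: [1.0, -0.0, 0.2]
finger_gap: 24.6
finger_force: 20.0
```

>>> move_arm([
  [0,0,0,0],
  [0,0,0,0],
  [0,0,0,0],
  [0,0,-0.03,0],
  [0,0,-0.065,0],
  [0,0,-0.09,0],
  [0,0,-0.09,0],
], jaw=0.04)

```text
clock: 25.0
eef_pos: [646.1, -42.9, 121.6]
eef_rot: [3.141, -0.007, 0.033]
wrist_force: [0.7, -0.2, 0.1]
finger_gap: 39.8
finger_force: 0.0
```

```bash
python3 - <<'E'
from h import *
wells(); show('side'); show('scene')
go(509.5,-239.5,60,3)
E
```

```text
scene (-1, -1) n 58 x -19.9 26.1 y -12.4 13.4 ztop 41.5
scene (1, -1) n 109 x -20.7 27.0 y -10.5 13.5 ztop 42.5
scene (1, 0) n 111 x -23.0 27.1 y -10.7 13.0 ztop 42.0
side (-1, -1) n 111 x -25.0 23.2 y -13.6 12.9 ztop 41.0
side (1, -1) n 104 x -25.2 23.9 y -14.9 11.0 ztop 41.7
side (1, 0) n 90 x -26.3 23.0 y -13.0 7.8 ztop 41.7
wrist (-1, -1) n 155 x 3.3 27.3 y -12.4 1.5 ztop 40.4
wrist (1, -1) n 1162 x -25.7 26.5 y -12.5 12.5 ztop 41.2
wrist (1, 0) n 1147 x -26.3 26.1 y -12.7 11.8 ztop 41.0
side xy 615.3 -145.5 axis 0.5 len 167 w 32 z 26.4 n 557 px [283. 227.]
side xy 508.4 -240.3 axis 5.0 len 49 w 25 z 25.6 n 179 px [267. 257.]
side xy 409.8 -249.6 axis 33.9 len 48 w 25 z 25.7 n 191 px [233. 270.]
scene xy 407.7 -255.6 axis 11.5 len 35 w 16 z 26.4 n 31 px [200. 149.]
scene xy 512.3 -237.6 axis 8.5 len 47 w 24 z 26.3 n 97 px [193. 171.]
scene xy 615.0 -143.1 axis 1.7 len 167 w 30 z 26.7 n 229 px [207. 201.]
tool shift [-0.1408  0.1923  0.0559] turn -0.02 from [643.9 -42.7 115.9] 1.9 gap 39.8
```

D at about (510,-239.5), axis about 4°.

>>> move_arm([
  [-0.02,0.03,0.01,0],
  [-0.05,0.07,0.02,0],
  [-0.08,0.11,0.03,0],
  [-0.11,0.15,0.04,-0.035],
  [-0.135,0.185,0.05,-0.035],
  [-0.1408,0.1923,0.0559,-0.035],
  [-0.1408,0.1923,0.0559,-0.035],
  [-0.1408,0.1923,0.0559,-0.035],
], jaw=0.05)

```text
clock: 26.05
eef_pos: [510.5, -238.8, 61.2]
eef_rot: [-3.141, 0.0, 0.068]
wrist_force: [0.7, 0.4, 0.0]
finger_gap: 50.3
finger_force: 0.0
```

```bash
python3 - <<'E'
from h import *
show('side');show('scene');show('wrist')
go(509.5,-239.5,8,4)
E
```

```text
side xy 688.0 -143.2 axis 86.3 len 25 w 21 z 13.0 n 61 px [306. 222.]
side xy 557.8 -151.5 axis 48.8 len 48 w 19 z 25.2 n 73 px [268. 232.]
side xy 507.7 -240.5 axis 2.7 len 49 w 23 z 25.5 n 176 px [267. 257.]
side xy 410.2 -249.2 axis 31.1 len 49 w 24 z 25.6 n 187 px [233. 270.]
scene xy 408.7 -239.3 axis 22.7 len 49 w 14 z 27.1 n 43 px [204. 152.]
scene xy 512.9 -237.7 axis 6.8 len 49 w 25 z 25.7 n 94 px [193. 171.]
scene xy 614.5 -142.5 axis 2.4 len 167 w 29 z 26.7 n 247 px [206. 202.]
wrist xy 599.0 -144.8 axis 1.8 len 133 w 34 z 26.2 n 8161 px [144.  85.]
wrist xy 511.8 -238.6 axis 6.9 len 48 w 25 z 25.3 n 1588 px [256. 207.]
wrist xy 434.5 -238.9 axis -80.7 len 16 w 4 z 14.7 n 52 px [251. 281.]
wrist xy 402.9 -253.9 axis -57.5 len 25 w 22 z 25.2 n 381 px [265. 319.]
tool shift [-0.0015  0.0009  0.0536] turn -0.0 from [ 510.9 -238.5   61.6] 4.0 gap 49.9
```

>>> move_arm([
  [-0.001,0.0005,0.025,-0.025],
  [-0.001,0.0005,0.045,-0.025],
  [-0.001,0.0005,0.0535,-0.025],
  [-0.001,0.0005,0.0535,-0.025],
  [-0.001,0.0005,0.0535,-0.025],
])

```text
clock: 26.7
eef_pos: [509.7, -240.0, 8.6]
eef_rot: [3.141, -0.001, 0.093]
wrist_force: [-0.1, -0.6, 0.1]
finger_gap: 50.2
finger_force: 0.0
```

>>> move_arm([
  [0,0,0,0],
  [0,0,0,0],
  [0,0,0,0],
  [0,0,0,0],
], jaw=0.0, squeeze=20)

```text
clock: 27.1
eef_pos: [509.2, -240.2, 8.2]
eef_rot: [3.141, -0.0, 0.093]
wrist_force: [-0.7, 0.5, 3.0]
finger_gap: 24.4
finger_force: 20.0
```

```bash
python3 - <<'E'
from h import *
go(*well(-1,0),75,1.9)
E
```

```text
tool shift [ 0.0866 -0.187  -0.0668] turn 0.06 from [ 509.2 -240.2    8.2] 5.3 gap 24.4
```

>>> move_arm([
  [0,0,-0.03,0],
  [0.005,-0.01,-0.067,0],
  [0.02,-0.04,-0.067,0.06],
  [0.04,-0.085,-0.067,0.06],
  [0.06,-0.13,-0.067,0.06],
  [0.08,-0.17,-0.067,0.06],
  [0.0866,-0.187,-0.067,0.06],
  [0.0866,-0.187,-0.067,0.06],
  [0.0866,-0.187,-0.067,0.06],
  [0.0866,-0.187,-0.067,0.06],
])

```text
clock: 28.1
eef_pos: [577.7, -47.0, 74.9]
eef_rot: [3.141, 0.0, 0.032]
wrist_force: [-0.2, -0.7, -0.1]
finger_gap: 24.5
finger_force: 20.0
```

```bash
python3 - <<'E'
from h import *
w=well(-1,0)
go(w[0],w[1],27,1.9)
c=cam('wrist');P=cloud(c);L=P[...,:2]-w
k=(c['z_map']>0)&(P[...,2]>74)&(P[...,2]<97)&(abs(L[...,0])<34)&(abs(L[...,1])<11)
q=L[k];print(q.min(0),q.max(0),k.sum())
E
```

```text
tool shift [ 0.0005 -0.001   0.0479] turn -0.002 from [577.7 -47.   74.9] 1.8 gap 24.5
[-22.41871929 -10.9684834 ] [26.5699061 10.9660015] 2365
```

>>> move_arm([
  [-0.0005,-0.001,0.02,0],
  [-0.0005,-0.001,0.038,0],
  [-0.0005,-0.001,0.0475,0],
  [-0.0005,-0.001,0.0475,0],
  [-0.0005,-0.001,0.0475,0],
])

```text
clock: 28.65
eef_pos: [577.7, -45.3, 27.9]
eef_rot: [3.142, -0.001, 0.032]
wrist_force: [0.6, -0.7, -0.4]
finger_gap: 24.3
finger_force: 20.0
```

>>> move_arm([
  [0,0,0,0],
  [0,0,0,0],
  [0,0,0,0],
  [0,0,-0.03,0],
  [0,0,-0.065,0],
  [0,0,-0.09,0],
  [0,0,-0.09,0],
], jaw=0.04)

```text
clock: 29.35
eef_pos: [579.1, -45.1, 121.3]
eef_rot: [3.141, -0.006, 0.033]
wrist_force: [-0.2, 1.2, -0.1]
finger_gap: 40.1
finger_force: 0.0
```

```bash
python3 - <<'E'
from h import *
wells(); show('side'); show('scene')
go(411,-248.3,60,35)
E
```

```text
scene (-1, -1) n 98 x -21.1 28.8 y -12.0 13.1 ztop 42.2
scene (-1, 0) n 104 x -22.9 27.8 y -11.4 12.9 ztop 41.7
scene (1, -1) n 108 x -22.7 28.3 y -10.4 13.5 ztop 41.6
scene (1, 0) n 106 x -20.7 27.0 y -11.0 12.7 ztop 41.6
side (-1, -1) n 106 x -25.0 24.2 y -13.4 12.0 ztop 41.4
side (-1, 0) n 102 x -25.7 23.3 y -14.4 11.9 ztop 41.1
side (1, -1) n 105 x -26.0 23.4 y -14.0 11.6 ztop 40.8
side (1, 0) n 94 x -27.1 23.7 y -14.0 12.4 ztop 41.3
wrist (-1, -1) n 1167 x -24.9 27.4 y -13.0 12.6 ztop 41.1
wrist (-1, 0) n 1162 x -25.2 26.5 y -12.6 12.5 ztop 41.1
wrist (1, -1) n 1342 x -24.9 26.2 y -13.0 12.5 ztop 41.2
wrist (1, 0) n 1372 x -25.9 26.0 y -12.9 12.2 ztop 41.2
side xy 615.1 -145.2 axis 1.4 len 167 w 32 z 26.3 n 554 px [283. 227.]
side xy 430.0 -219.1 axis 26.1 len 50 w 24 z 26.0 n 179 px [236. 260.]
scene xy 431.5 -217.0 axis 22.6 len 54 w 25 z 25.4 n 80 px [207. 158.]
scene xy 615.9 -143.6 axis 1.9 len 166 w 30 z 27.4 n 248 px [207. 201.]
tool shift [-0.1724  0.1979  0.0561] turn -0.578 from [576.9 -44.9 116.1] 1.9 gap 39.9
```

The last cassette was knocked, to about (430.7,-218), axis 24°. Going to its new place with a narrow opening because the yellow one is close.

>>> move_arm([
  [-0.03,0.03,0.01,-0.05],
  [-0.06,0.065,0.02,-0.12],
  [-0.09,0.1,0.03,-0.2],
  [-0.12,0.135,0.04,-0.3],
  [-0.145,0.16,0.05,-0.386],
  [-0.1518,0.1682,0.056,-0.386],
  [-0.1518,0.1682,0.056,-0.386],
  [-0.1518,0.1682,0.056,-0.386],
], jaw=0.038)

```text
clock: 30.4
eef_pos: [431.8, -217.5, 61.3]
eef_rot: [-3.141, 0.0, 0.418]
wrist_force: [-0.7, 0.2, 0.9]
finger_gap: 38.1
finger_force: 0.0
```

```bash
python3 - <<'E'
from h import *
show('side');show('scene');c=show('wrist',box=(380,480,-270,-140)); cv2.imwrite('pics/w3.png',c['frame'])
go(430.7,-218,8,24)
E
```

```text
side xy 614.7 -145.5 axis 0.9 len 165 w 32 z 26.4 n 546 px [283. 227.]
side xy 430.4 -219.4 axis 23.0 len 50 w 24 z 25.4 n 180 px [236. 260.]
scene xy 434.6 -215.1 axis 30.8 len 52 w 25 z 25.8 n 87 px [207. 157.]
scene xy 614.7 -142.9 axis 2.1 len 166 w 29 z 26.5 n 258 px [207. 201.]
wrist xy 433.0 -216.4 axis 24.7 len 48 w 25 z 25.2 n 1598 px [255. 206.]
tool shift [-0.0016  0.0002  0.0536] turn 0.001 from [ 432.1 -217.2   61.6] 24.0 gap 37.8
```

View pics/w3.png

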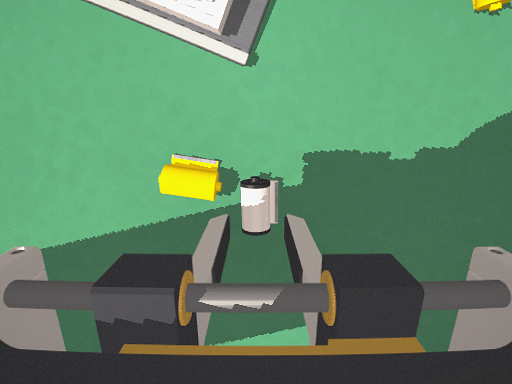

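Wrist view: the target grey cassette is at (255,206), between the fingers. The yellow one's end at (220,190) is close to the left finger, so I'll use a narrower opening and grip 5 mm further back along the barrel.

>>> move_arm([
  [-0.0055,0,0,0],
  [-0.0055,0,0,0],
  [-0.0055,0,0.025,0],
  [-0.0055,0,0.045,0],
  [-0.0055,0,0.0535,0],
  [-0.0055,0,0.0535,0],
  [-0.0055,0,0.0535,0],
], jaw=0.033)

```text
clock: 31.25
eef_pos: [426.6, -220.4, 8.5]
eef_rot: [3.141, -0.0, 0.419]
wrist_force: [0.2, -0.4, 0.7]
finger_gap: 33.1
finger_force: 0.0
```

>>> move_arm([
  [0,0,0,0],
  [0,0,0,0],
  [0,0,0,0],
  [0,0,0,0],
], jaw=0.0, squeeze=20)

```text
clock: 31.65
eef_pos: [426.6, -220.5, 8.7]
eef_rot: [3.14, -0.001, 0.419]
wrist_force: [-0.9, 0.7, 6.9]
finger_gap: 24.4
finger_force: 20.0
```

```bash
python3 - <<'E'
from h import *
w=well(-1,1); go(w[0]-5,w[1],75,1.9)
E
```

```text
tool shift [ 0.2266 -0.1536 -0.0663] turn 0.386 from [ 426.6 -220.5    8.7] 24.0 gap 24.4
```

>>> move_arm([
  [0,0,-0.03,0],
  [0,0,-0.066,0],
  [0.03,-0.02,-0.066,0.06],
  [0.065,-0.045,-0.066,0.15],
  [0.1,-0.07,-0.066,0.25],
  [0.14,-0.095,-0.066,0.34],
  [0.18,-0.122,-0.066,0.386],
  [0.21,-0.143,-0.066,0.386],
  [0.2266,-0.1536,-0.066,0.386],
  [0.2266,-0.1536,-0.066,0.386],
  [0.2266,-0.1536,-0.066,0.386],
  [0.2266,-0.1536,-0.066,0.386],
])

```text
clock: 32.85
eef_pos: [570.3, 11.4, 73.9]
eef_rot: [3.142, 0.0, 0.032]
wrist_force: [0.1, 0.5, -0.0]
finger_gap: 24.2
finger_force: 20.0
```

```bash
python3 - <<'E'
from h import *
w=well(-1,1)
go(w[0]-5,w[1],27,1.9)
c=cam('wrist','w4.png');P=cloud(c);L=P[...,:2]-w
k=(c['z_map']>0)&(P[...,2]>70)&(P[...,2]<97)&(abs(L[...,0])<34)&(abs(L[...,1])<11)
q=L[k];print(q.min(0),q.max(0),k.sum(),np.percentile(P[k][:,2],97))
E
```

```text
tool shift [ 0.0009 -0.0006  0.0469] turn -0.001 from [570.3  11.4  73.9] 1.8 gap 24.2
[-22.76048753 -10.99320027] [26.2299303 10.9977849] 2422 90.60822802255366
```

View pics/w4.png

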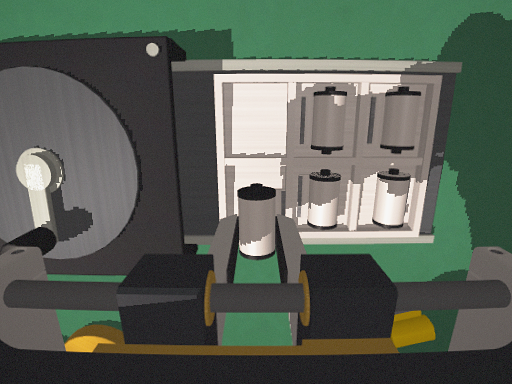

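Wrist view: four cassettes sit flat in their wells. The fifth is held square at (257,220) over the empty well.

>>> move_arm([
  [0,-0.0006,0.02,0],
  [0,-0.0006,0.038,0],
  [0,-0.0006,0.0467,0],
  [0,-0.0006,0.0467,0],
  [0,-0.0006,0.0467,0],
])

```text
clock: 33.4
eef_pos: [571.0, 12.5, 27.8]
eef_rot: [3.142, -0.001, 0.032]
wrist_force: [0.3, -0.1, 0.2]
finger_gap: 24.2
finger_force: 20.0
```

>>> move_arm([
  [0,0,0,0],
  [0,0,0,0],
  [0,0,0,0],
  [0,0,-0.03,0],
  [0,0,-0.065,0],
  [0,0,-0.09,0],
  [0,0,-0.12,0],
  [0,0,-0.12,0],
], jaw=0.04)

```text
clock: 34.2
eef_pos: [572.4, 12.8, 151.5]
eef_rot: [3.141, -0.007, 0.033]
wrist_force: [0.2, -0.3, -0.5]
finger_gap: 39.7
finger_force: 0.0
```

```bash
python3 - <<'E'
from h import *
wells(); show('side'); knob(); go(553.5,170,150,1.9)
E
```

```text
scene (-1, -1) n 102 x -20.2 27.5 y -28.0 13.6 ztop 41.2
scene (-1, 0) n 104 x -26.7 28.8 y -18.9 12.9 ztop 42.2
scene (-1, 1) n 104 x -32.0 26.6 y -27.3 12.5 ztop 41.8
scene (1, -1) n 109 x -22.2 26.8 y -11.8 13.8 ztop 41.6
scene (1, 0) n 108 x -22.0 26.5 y -11.7 12.8 ztop 41.2
side (-1, -1) n 109 x -24.5 22.8 y -13.3 13.2 ztop 41.7
side (-1, 0) n 99 x -25.8 23.2 y -14.4 8.5 ztop 41.0
side (-1, 1) n 86 x -22.5 23.0 y -13.4 14.0 ztop 41.2
side (1, -1) n 103 x -23.1 22.0 y -14.7 10.8 ztop 41.6
side (1, 0) n 93 x -26.8 22.2 y -15.4 6.2 ztop 41.7
wrist (-1, -1) n 944 x -24.5 27.5 y -12.0 12.1 ztop 41.2
wrist (-1, 0) n 959 x -25.5 26.6 y -12.6 12.6 ztop 41.1
wrist (-1, 1) n 942 x -25.4 26.6 y -12.8 12.6 ztop 41.1
wrist (1, -1) n 1097 x -24.3 26.0 y -11.9 13.1 ztop 41.2
wrist (1, 0) n 1102 x -25.7 25.6 y -13.1 12.6 ztop 41.2
side xy 615.3 -146.1 axis 0.4 len 167 w 32 z 26.4 n 554 px [283. 226.]
scene knob 34 [554.1 170.3  96.7] r 49.9 deg 179.6
scene carrier wall min y [-134.   -36.2] 806
side knob 20 [552.3 171.5  95.7] r 51.7 deg 178.3
side carrier wall min y [-136.8  -57.9] 847
[570.3  12.8 146. ]
tool shift [-0.0116 -0.1576 -0.004 ] turn -0.0 from [570.3  12.8 146. ] 1.9 gap 39.9
```

All five are flat in their wells (tops at 41.2 mm, centred within 1 mm) and none are left on the bench. Back to the crank.

>>> move_arm([
  [-0.003,-0.04,0,0],
  [-0.006,-0.08,0,0],
  [-0.009,-0.12,0,0],
  [-0.0116,-0.1576,0,0],
  [-0.0116,-0.1576,0,0],
  [-0.0116,-0.1576,0.03,0],
  [-0.0116,-0.1576,0.06,0],
  [-0.0116,-0.1576,0.0735,0],
  [-0.0116,-0.1576,0.0735,0],
  [-0.0116,-0.1576,0.0735,0],
], jaw=0.05)

```text
clock: 35.5
eef_pos: [554.5, 169.8, 74.5]
eef_rot: [-3.141, -0.001, 0.032]
wrist_force: [0.5, -0.4, 0.3]
finger_gap: 50.0
finger_force: 0.0
```

>>> move_arm([
  [0,0,0,0],
  [0,0,0,0],
  [0,0,0,0],
  [0,0,0,0],
  [0,0,0,0],
], jaw=0.0, squeeze=60)

```text
clock: 36.0
eef_pos: [554.1, 170.1, 74.0]
eef_rot: [-3.141, -0.001, 0.033]
wrist_force: [0.5, 0.8, 2.1]
finger_gap: 19.1
finger_force: 60.0
```

```bash
python3 - <<'E'
from h import *
s=manip.read_state(); p=s['eef_pos']; print(p,s['wrist_force'],s['finger_gap'])
M=R.from_euler('z',1.9,degrees=True).as_matrix()@R.from_euler('x',180,degrees=True).as_matrix()
P=lambda a:np.array([603.6+50*np.cos(np.radians(a)),170+50*np.sin(np.radians(a)),0])
a=180
for k in range(5): print(a,[[round(float(v)/1000,4) for v in (M.T@(P(a+12*i)-P(a)))[:2]]+[0,0] for i in range(1,13)]); a+=144
E
```

```text
[554.10281685 170.11870543  73.98434897] [0.53562916 0.77110255 2.06529834] 19.09076393570309
180 [[0.0007, 0.0104, 0, 0], [0.0036, 0.0205, 0, 0], [0.0086, 0.0297, 0, 0], [0.0153, 0.0377, 0, 0], [0.0236, 0.0441, 0, 0], [0.033, 0.0487, 0, 0], [0.0431, 0.0512, 0, 0], [0.0535, 0.0515, 0, 0], [0.0638, 0.0497, 0, 0], [0.0735, 0.0458, 0, 0], [0.0822, 0.0399, 0, 0], [0.0894, 0.0324, 0, 0]]
324 [[0.0055, -0.0089, 0, 0], [0.0091, -0.0187, 0, 0], [0.0105, -0.0291, 0, 0], [0.0098, -0.0395, 0, 0], [0.0069, -0.0495, 0, 0], [0.0019, -0.0587, 0, 0], [-0.0048, -0.0667, 0, 0], [-0.013, -0.0732, 0, 0], [-0.0224, -0.0777, 0, 0], [-0.0326, -0.0802, 0, 0], [-0.043, -0.0806, 0, 0], [-0.0533, -0.0788, 0, 0]]
468 [[-0.0097, 0.0039, 0, 0], [-0.0183, 0.0098, 0, 0], [-0.0256, 0.0173, 0, 0], [-0.0311, 0.0262, 0, 0], [-0.0347, 0.036, 0, 0], [-0.0361, 0.0464, 0, 0], [-0.0354, 0.0568, 0, 0], [-0.0325, 0.0669, 0, 0], [-0.0275, 0.0761, 0, 0], [-0.0208, 0.0841, 0, 0], [-0.0126, 0.0905, 0, 0], [-0.0032, 0.0951, 0, 0]]
612 [[0.0101, 0.0025, 0, 0], [0.0206, 0.0029, 0, 0], [0.0309, 0.001, 0, 0], [0.0406, -0.0029, 0, 0], [0.0492, -0.0088, 0, 0], [0.0565, -0.0163, 0, 0], [0.062, -0.0252, 0, 0], [0.0656, -0.035, 0, 0], [0.067, -0.0454, 0, 0], [0.0662, -0.0558, 0, 0], [0.0633, -0.0658, 0, 0], [0.0584, -0.075, 0, 0]]
756 [[-0.0067, -0.008, 0, 0], [-0.015, -0.0144, 0, 0], [-0.0244, -0.019, 0, 0], [-0.0345, -0.0215, 0, 0], [-0.045, -0.0218, 0, 0], [-0.0553, -0.02, 0, 0], [-0.065, -0.0161, 0, 0], [-0.0736, -0.0102, 0, 0], [-0.0809, -0.0027, 0, 0], [-0.0864, 0.0062, 0, 0], [-0.0899, 0.016, 0, 0], [-0.0914, 0.0264, 0, 0]]
```

>>> move_arm([
  [0.0007,0.0104,0,0],
  [0.0036,0.0205,0,0],
  [0.0086,0.0297,0,0],
  [0.0153,0.0377,0,0],
  [0.0236,0.0441,0,0],
  [0.033,0.0487,0,0],
  [0.0431,0.0512,0,0],
  [0.0535,0.0515,0,0],
  [0.0638,0.0497,0,0],
  [0.0735,0.0458,0,0],
  [0.0822,0.0399,0,0],
  [0.0894,0.0324,0,0],
])

```text
clock: 37.2
eef_pos: [644.2, 140.4, 73.8]
eef_rot: [3.141, 0.002, 0.033]
wrist_force: [-8.8, 1.2, 6.5]
finger_gap: 19.3
finger_force: 60.0
```

>>> move_arm([
  [0.0055,-0.0089,0,0],
  [0.0091,-0.0187,0,0],
  [0.0105,-0.0291,0,0],
  [0.0098,-0.0395,0,0],
  [0.0069,-0.0495,0,0],
  [0.0019,-0.0587,0,0],
  [-0.0048,-0.0667,0,0],
  [-0.013,-0.0732,0,0],
  [-0.0224,-0.0777,0,0],
  [-0.0326,-0.0802,0,0],
  [-0.043,-0.0806,0,0],
  [-0.0533,-0.0788,0,0],
])

```text
clock: 38.4
eef_pos: [588.7, 218.4, 74.1]
eef_rot: [-3.14, -0.002, 0.033]
wrist_force: [6.0, -0.1, 0.5]
finger_gap: 18.9
finger_force: 60.0
```

>>> move_arm([
  [-0.0097,0.0039,0,0],
  [-0.0183,0.0098,0,0],
  [-0.0256,0.0173,0,0],
  [-0.0311,0.0262,0,0],
  [-0.0347,0.036,0,0],
  [-0.0361,0.0464,0,0],
  [-0.0354,0.0568,0,0],
  [-0.0325,0.0669,0,0],
  [-0.0275,0.0761,0,0],
  [-0.0208,0.0841,0,0],
  [-0.0126,0.0905,0,0],
  [-0.0032,0.0951,0,0],
])

```text
clock: 39.6
eef_pos: [588.6, 122.9, 73.9]
eef_rot: [-3.14, 0.0, 0.033]
wrist_force: [0.2, 13.3, 3.4]
finger_gap: 19.1
finger_force: 60.0
```

>>> move_arm([
  [0.0101,0.0025,0,0],
  [0.0206,0.0029,0,0],
  [0.0309,0.001,0,0],
  [0.0406,-0.0029,0,0],
  [0.0492,-0.0088,0,0],
  [0.0565,-0.0163,0,0],
  [0.062,-0.0252,0,0],
  [0.0656,-0.035,0,0],
  [0.067,-0.0454,0,0],
  [0.0662,-0.0558,0,0],
  [0.0633,-0.0658,0,0],
  [0.0584,-0.075,0,0],
])

```text
clock: 40.8
eef_pos: [645.5, 198.7, 74.1]
eef_rot: [3.141, -0.003, 0.032]
wrist_force: [7.0, -2.0, 1.3]
finger_gap: 19.1
finger_force: 60.0
```

>>> move_arm([
  [-0.0067,-0.008,0,0],
  [-0.015,-0.0144,0,0],
  [-0.0244,-0.019,0,0],
  [-0.0345,-0.0215,0,0],
  [-0.045,-0.0218,0,0],
  [-0.0553,-0.02,0,0],
  [-0.065,-0.0161,0,0],
  [-0.0736,-0.0102,0,0],
  [-0.0809,-0.0027,0,0],
  [-0.0864,0.0062,0,0],
  [-0.0899,0.016,0,0],
  [-0.0914,0.0264,0,0],
])

```text
clock: 42.0
eef_pos: [553.9, 169.7, 74.0]
eef_rot: [-3.141, -0.001, 0.033]
wrist_force: [6.8, 5.0, 0.9]
finger_gap: 19.3
finger_force: 60.0
```

>>> move_arm([
  [0,0.002,0,0],
  [0,0.004,0,0],
  [0,0.0045,0,0],
  [0,0.0045,0,0],
])

```text
clock: 42.4
eef_pos: [554.1, 167.9, 74.0]
eef_rot: [-3.137, -0.001, 0.033]
wrist_force: [1.1, 23.6, 3.1]
finger_gap: 19.0
finger_force: 60.0
```

It's pressing on the home stop (24 N, well above 4 N). Releasing and checking.

>>> move_arm([
  [0,-0.002,0,0],
  [0,-0.002,0,0],
  [0,-0.002,0,0],
])

```text
clock: 42.7
eef_pos: [554.1, 168.5, 74.0]
eef_rot: [-3.139, -0.001, 0.033]
wrist_force: [1.1, 12.5, 3.0]
finger_gap: 19.0
finger_force: 60.0
```

>>> move_arm([
  [0,0,0,0],
  [0,0,0,0],
  [0,0,0,0],
  [0,0,-0.04,0],
  [0,0,-0.08,0],
  [0,0,-0.12,0],
  [0,0.04,-0.13,0],
  [0,0.08,-0.13,0],
  [0,0.12,-0.13,0],
  [0,0.12,-0.13,0],
], jaw=0.05)

```text
clock: 43.7
eef_pos: [557.8, 43.3, 203.5]
eef_rot: [3.141, 0.001, 0.029]
wrist_force: [-0.0, 0.2, -0.6]
finger_gap: 50.2
finger_force: 0.0
```

```bash
python3 - <<'E'
from h import *
knob()
c=cam('scene')
for ce,k,q,h in blobs(c,6,60,(250,900,-500,320)): print(ce.round(),k,((q.max(0)+q.min(0))/2).round(),h)
f=c['frame'];g=cam('side')['frame']
cv2.imwrite('pics/fin.png',np.hstack([cv2.resize(f[130:280,130:370],(480,300)),cv2.resize(g[120:320,160:360],(300,300))]))
E
```

```text
scene knob 30 [552.8 168.9  96.6] r 51.2 deg -178.8
side knob 19 [551.9 167.2  96.1] r 52.2 deg -176.9
side carrier wall min y [64.4 67.8] 7
[557.8  46.7 203.5]
[224. 161.] 93 [ 433. -156.   17.] [ 26. 255. 197.]
[352. 167.] 147 [354. 271.  32.] [ 33.  18. 131.]
[324. 172.] 450 [372. 184.  20.] [ 22. 168. 182.]
[278. 217.] 5761 [605.  56.  33.] [75. 11. 67.]
[152. 201.] 112 [ 673. -305.   18.] [ 25. 255. 137.]
[228. 254.] 635 [790. -10.  35.] [ 30.  18. 170.]
```

View pics/fin.png

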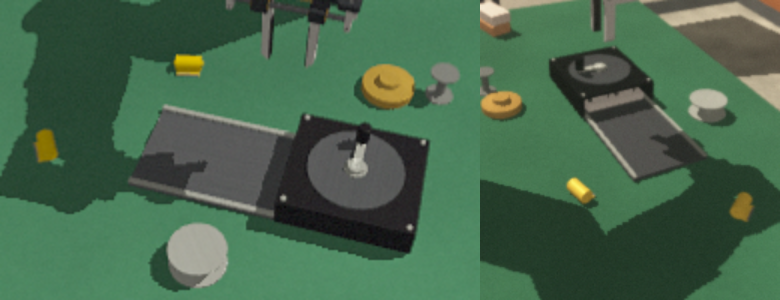

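Final view: the crank is at its home angle (about 182°) and the carrier is under the hood with the bed empty. No grey cassettes are left on the bench, and the lid, spool, reel and yellow pieces haven't moved. Handing in.

```bash
python3 -c "
from cell import manip
print(manip.sign_off())"
```

```text
the job is handed in; nothing more can be done
None
```

I cranked the carrier out to its stop, laid all five cassettes flat in separate wells, cranked it back to the home stop and handed the job in at about 44 s; the lid, spool, reel and yellow look-alikes were left where they were.

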